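# Clamp the bone nut blank in the thumbwheel vise

## Task

Set the bone nut blank flat on the bed of the little filing vise, across it between the jaws, and let go of it. Then close the jaw on it by rolling the sunken thumbwheel with a fingertip, stroke after stroke and pressing only lightly because its spindle is thin, until the blank is held tight and the wheel will not go further. Do not shove the jaw itself, and leave the other things on the bench where they are.

Things in the scene. Friction and masses are not known exactly. Their poses are not given: they have to be found in the camera images.
- nut_blank: Bone nut blank, a plain cream-coloured bar 10 mm (own x) by 52 mm (own y, its length) by 9 mm high, 12 g, lying flat on the bench. Origin at the centre of its underside, z up. Best taken by its two ends (52 mm apart), since its long sides must face the jaws.
- vise: Low grey filing vise, fixed. Origin: centre of its underside; z up, x along its length. Foot 170 (x) x 84 (y) x 10 mm. In its frame: flat bed at z 30 mm, 42 mm wide, slotted down the middle; fixed jaw on it from x +46 (gripping face) to +64 mm, 36 mm wide, top z 36 mm, so a centred blank sticks out 8 mm beyond both jaw sides; wheel head from x -73 to -28 mm, 54 mm wide, top z 34.5 mm.
- vise_jaw: Moving jaw, 22 (x) x 36 (y) mm, top at z 36 mm of the vise, axes as the vise's. Its gripping face is 20 mm on the +x side of its origin. Origin at x = 0 of the vise when fully open (gap 26 mm); moves to +x by up to 25.5 mm as it closes, 3.2 mm per rad of the wheel (20 mm a turn), and stays where left. The gap is 16 to 22 mm at the start.
- thumbwheel: Knurled brass wheel, 36 mm across, 14 mm wide, axis along the vise's x; origin on the axis at x -50, z 20.5 mm of the vise. Only its top 4 mm stands out of the head: too little to pinch. Rolling its top toward the vise's +y closes the jaw. A friction washer holds it: 3 N along the rim turns it, and each newton more adds 5.7 N of grip once the blank is held. Spindle limit: 25 N.
- wheel_top (a point): Mean top of the thumbwheel's rim, at x -50, y 0, z 38.5 mm of the vise; does not turn, axes as the vise's. The worn rim runs 0.9 mm out of true, so its top rises and falls as it turns: judge the pressure by force. 8 to 12 N downward drives it tight; less slips, over 25 N bends the spindle.
- seat (a point): Point on the vise bed, z = 30 mm, at x = +33 mm, y = 0 of the vise, 13 mm in front of the fixed jaw's face. Axes parallel to the vise's.
- eraser: White eraser, 20 x 45 x 12 mm, loose bystander; origin under its centre.
- sanding_block: Cork sanding block, 61 x 101 x 30 mm, loose bystander; origin under its centre.
- try_square: Try square, 100 x 128 x 16 mm, loose bystander; origin under its centre.
- ca_bottle: Small upright glue bottle, 32 x 40 x 109 mm, loose bystander; origin under its centre.
- pencil: Pencil, 194 mm long along its own y, 8 mm thick, loose bystander; origin under its centre.

How it is judged (in metres and radians):
On the way, in this order (a step that is already met when the one before it is completed fails the run):
1. the blank lies flat on the vise bed between the jaws, centred and let go (z of nut_blank in the frame of seat between -0.002 and 0.002 m and y of nut_blank in the frame of seat between -0.008 and 0.008 m and x of nut_blank in the frame of vise below 0.0425 m and x of nut_blank in the frame of vise_jaw above 0.0235 m and contact force between each of the arm, the fingers and nut_blank below 0.1 N), for 0.2 s.
2. the jaw, driven by the wheel, grips the blank (contact force between vise_jaw and nut_blank above 4 N), for 0.2 s.
At the end, for the whole second after the job is handed in: The blank lies flat on the bed (within 2 mm in height, level and square to the jaws within 0.08 rad), centred across the vise within 8 mm, at rest and gripped by the moving jaw with more than 6 N after the finger has left the wheel (contact force between vise_jaw and nut_blank above 6 N and z of nut_blank in the frame of seat between -0.002 and 0.002 m and y of nut_blank in the frame of seat between -0.008 and 0.008 m and angle between the y axis of nut_blank and the y axis of vise, either way round below 0.08 rad and angle between nut_blank's own z axis and vertical below 0.08 rad and linear speed of nut_blank below 0.01 m/s); the robot touches nothing.
It fails at once if the thumbwheel is pressed with more than 25 N (contact force between any of the fingers, the arm and thumbwheel above 25 N).
It fails at once if the jaw is shoved by the robot (more than 8 N) instead of being driven by its wheel (contact force between any of the fingers, the arm and vise_jaw above 8 N).
It fails at once if a bystander is moved by more than 20 mm (distance of any of eraser, sanding_block, try_square, ca_bottle, pencil from where it was at the start of the episode above 0.02 m).
It also fails if it takes over 72 s, if anything falls off the work surface, if the arm or the gripper's body presses on something with over 40 N, if the wrist force passes 120 N, or if a joint passes its speed limit or range.

## Robot

A 6-joint arm with a two-finger parallel gripper is mounted at the origin on a cart in front of the work surface, level with it; the furniture and walls round the work are solid. World frame = base frame: x ahead of the robot, y to its left, z up, the work surface at z = 0. Lengths are in mm, angles in rad, forces in N, time in s.
With the tool pointing down it reaches from about 350 to 975 mm from the base axis. Payload 7.1 kg.
Tool frame: the origin (TCP) lies on the front face of the gripper's body, between the roots of the fingers; the fingertips stand 80 mm ahead of it and the grasp point (between the pads) lies 61 mm ahead of it (env.tips_ahead is the distance from the TCP to the fingertips, in mm); z points along the fingers, y is the direction in which the jaws open and shut (so a half turn about z gives the same grasp; the last joint's range is limited). The gripper opens to 88 mm and grips with 3 to 60 N. Pads are 20 mm wide; open, the fingers measure 115 mm over their backs; the gripper's body (75 mm by 178 mm) begins 61 mm behind the grasp point.
Start: joints at [1.213, 0.423, 1.63, -0, 1.089, -0.019], TCP at [207.69, 589.466, 302.675] pointing down, gripper open.
Joint ranges: [-3, 3], [-0.9, 2.11], [0.09, 2.58], [-1.31, 4.45], [0.11, 2.69], [-2.54, 2.54]. Speed limits (rad/s): [2.39, 2.39, 3.01, 3.14, 3.14, 3.14].

## Interface

Orientations are given as a unit quaternion [x, y, z, w].
In Python, from station import env, set_gripper, viewer, workorder gives the robot as it stands. Calls block until the motion is done:
- env.reach(position, orientation): joint-space move of the TCP to a pose.
- env.move_l(position, rot=None, rate=150, f_stop=None): straight line of the TCP; rot=None keeps the orientation; rate is the mean speed in mm/s. With f_stop (N) it stops when the force on the tool has changed by that much, and returns True; else False.
- env.move_joints(angles): joint-space move.
- set_gripper(opening): finger opening in mm; the grip force is fixed at half the most; returns when the fingers have stopped.
- env.hold(seconds).
- env.ik(position, orientation): joint angles nearest the present ones, or None.
- env.read_state(): the state.
- viewer.camera(name): name is "side" or "top" or "wrist"; returns the picture (384x512x3 uint8, blue, green, red); there is no depth.
- viewer.camera_params(name): a dict with "fx", "fy", "cx", "cy" (pixels), "pose" (4x4, takes a point from camera to world coordinates); the wrist camera has in their place "tool_from_camera" (4x4, takes a point from camera to tool coordinates, whose origin is the TCP and whose axes are the flange's). Camera axes: x right, y up, looking along -z (the intrinsics and any distortion apply to the point x, -y, -z); pixel columns grow to the right and rows downward; lengths in mm; the calibration is good to about 2 mm. A picture is of the moment at which its call begins: read the wrist's pose just before it. camera_params takes no time and is no camera call.
A pose or a line that the arm cannot do raises env.IKError and nothing moves.
- workorder.sign_off(): hands the job in, once; it reports no verdict.
The state is a dict: "time_s": time; "qpos": joint angles; "dq": joint speeds; "tau": joint torques, N m; "tool_pos": TCP position; "orientation": TCP orientation; "force": force on the tool from outside, world axes, zero at the start; "wrist_torque": the same for the moment, N m; "width": finger opening in mm.
Only numpy, scipy, OpenCV 4.12 (cv2) and the standard library are available. Lean on these libraries where they do the work, as an engineer would, in place of code of your own. Each camera call takes 0.05 s, during which the arm holds its last target.

## Working session

There is one attempt and no reset: what is moved stays moved. The work goes in short steps, each a Python script; the robot and the scene stay as the last script left them, time stands still between calls to the robot, and variables do not carry over. Pictures are saved under pics/ and viewed, and the job is handed in when it is done.

```bash
ls; mkdir -p pics; python3 - <<'E'
from station import env, set_gripper, viewer, workorder
import cv2,numpy as np
np.set_printoptions(precision=4,suppress=True)
s=env.read_state();print(s)
for n in ["top","side","wrist"]:
    cv2.imwrite(f"pics/{n}0.png",viewer.camera(n)); print(n,viewer.camera_params(n))
E
```

```text
pics
{'time_s': 0.0, 'qpos': array([ 1.213 ,  0.4239,  1.6307, -0.0001,  1.0886, -0.019 ]), 'dq': array([-0.0014, -0.0005, -0.0016,  0.    ,  0.0003,  0.0002]), 'tau': array([ -0.002 , -54.4621, -27.3663,   0.0642,   0.0227,  -0.0001]), 'tool_pos': array([207.564 , 589.07  , 301.8784]), 'orientation': array([ 0.1686,  0.9857, -0.0008, -0.0001]), 'force': array([-0.3914, -0.3203, -0.2974]), 'wrist_torque': array([-0.0171, -0.0062,  0.013 ]), 'width': 87.77762880780088}
top {'fx': 467.5712813199196, 'fy': 467.5712813199196, 'cx': 255.69675137020542, 'cy': 194.95123933449253, 'pose': array([[   0.3593,    0.7268,   -0.5854, -526.974 ],
       [  -0.9332,    0.2735,   -0.2331, -537.1812],
       [  -0.0093,    0.6301,    0.7765, 1482.4886],
       [   0.    ,    0.    ,    0.    ,    1.    ]])}
side {'fx': 427.53005828425364, 'fy': 427.53005828425364, 'cx': 252.69232217198714, 'cy': 196.41791218723543, 'pose': array([[  -0.5361,   -0.5808,    0.6126, 1545.9215],
       [   0.8441,   -0.3714,    0.3866,  512.2871],
       [   0.003 ,    0.7244,    0.6894, 1188.7067],
       [   0.    ,    0.    ,    0.    ,    1.    ]])}
wrist {'fx': 328.8294197380553, 'fy': 328.8294197380553, 'cx': 258.09470954028495, 'cy': 185.80203301225825, 'tool_from_camera': array([[ -0.0011,   0.9611,   0.2762,  77.1798],
       [  1.    ,   0.0011,   0.0002,   1.1851],
       [ -0.0001,   0.2762,  -0.9611, -81.3272],
       [  0.    ,   0.    ,   0.    ,   1.    ]])}
```

View pics/top0.png

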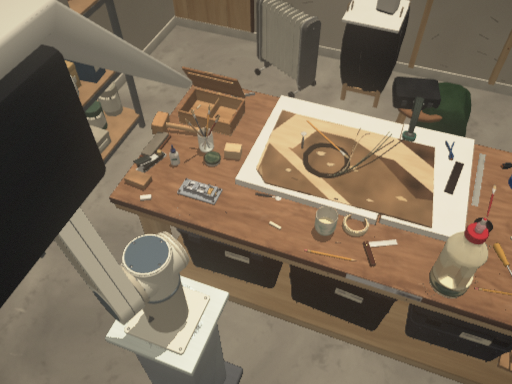

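View pics/side0.png

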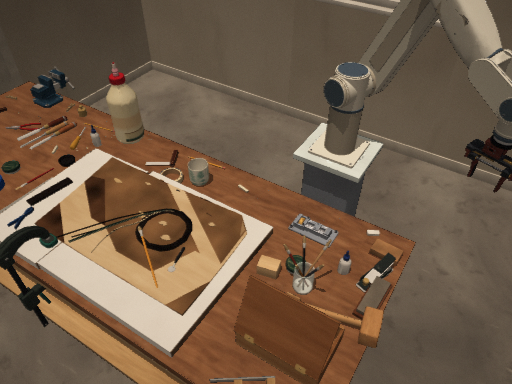

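View pics/wrist0.png

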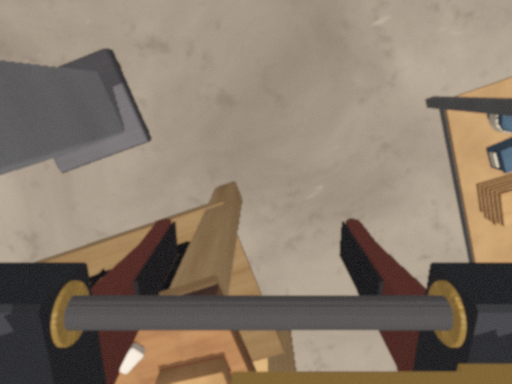

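The top view shows the vise at about (200,190) and the cream blank at about (275,225). In the side view they are at (313,229) and (243,187). The white eraser sits at the left edge, at (146,197) in the top view. Next I'll zoom in and locate them roughly.

```bash
cat > h.py <<'E'
import numpy as np, cv2
from scipy.spatial.transform import Rotation as R
np.set_printoptions(precision=3,suppress=True)
def fixed(P): return P["pose"]
def wristpose(P,s):
    T=np.eye(4);T[:3,:3]=R.from_quat(s["orientation"]).as_matrix();T[:3,3]=s["tool_pos"]
    return T@P["tool_from_camera"]
def onplane(P,T,uv,z):
    uv=np.atleast_2d(np.asarray(uv,float))
    d=np.c_[(uv[:,0]-P["cx"])/P["fx"],-(uv[:,1]-P["cy"])/P["fy"],-np.ones(len(uv))]@T[:3,:3].T
    o=T[:3,3]; t=(z-o[2])/d[:,2]; return o+d*t[:,None]
def project(P,T,X):
    X=np.atleast_2d(X); c=(X-T[:3,3])@T[:3,:3]
    return np.c_[P["cx"]+P["fx"]*c[:,0]/-c[:,2], P["cy"]-P["fy"]*c[:,1]/-c[:,2]]
E
python3 - <<'E'
from station import viewer
from h import *
for n,pts in [("top",[(200,190),(275,225),(146,197),(174,157)]),("side",[(313,229),(243,187),(373,232),(345,265)])]:
    P=viewer.camera_params(n)
    print(n,[onplane(P,P["pose"],p,z)[0] for p,z in zip(pts,[30,9,12,40])])
t=cv2.imread("pics/top0.png")[140:250,130:300];s=cv2.imread("pics/side0.png")[170:280,230:400]
cv2.imwrite("pics/crop0.png",np.hstack([cv2.resize(t,None,fx=2.3,fy=4 if 0 else 2.3,interpolation=3),cv2.resize(s,None,fx=2.3,fy=2.3,interpolation=3)]))
E
```

```text
top [array([512.887, 118.773,  30.   ]), array([ 470.942, -218.109,    9.   ]), array([415.341, 315.955,  12.   ]), array([632.335, 296.653,  40.   ])]
side [array([543.337, 139.777,  30.   ]), array([ 471.858, -212.768,    9.   ]), array([422.29 , 326.595,  12.   ]), array([639.56 , 305.665,  40.   ])]
```

View pics/crop0.png

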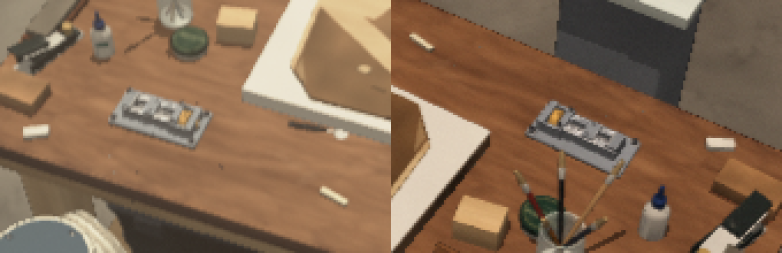

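The vise is near (525,130) with its brass wheel toward -y, and the blank is near (471,-215). I'll take wrist views of both next.

```bash
python3 - <<'E'
from station import env,viewer
from h import *
import pickle
out={}
for n,p in [("v",(525,130,260)),("b",(471,-215,230))]:
    env.reach(p,[0,1,0,0]); env.hold(0.2); s=env.read_state()
    im=viewer.camera("wrist"); cv2.imwrite(f"pics/w_{n}.png",im); out[n]=(s,viewer.camera_params("wrist")); print(s["time_s"],s["tool_pos"],s["orientation"],s["force"])
pickle.dump(out,open("w.pkl","wb"))
E
```

```text
2.3667 [524.939 130.603 260.022] [-0.  1.  0.  0.] [-0.795 -0.212  0.671]
3.9333 [ 471.507 -214.14   230.117] [-0.001  1.    -0.     0.   ] [-0.047 -0.071 -0.61 ]
```

View pics/w_v.png

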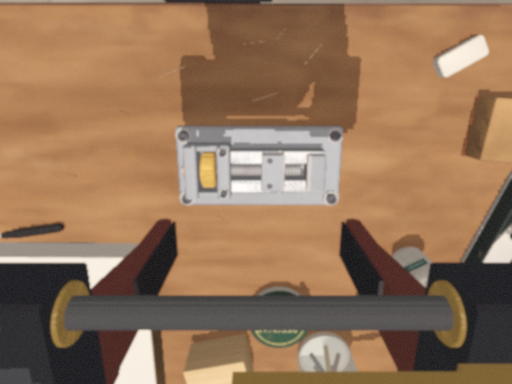

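View pics/w_b.png

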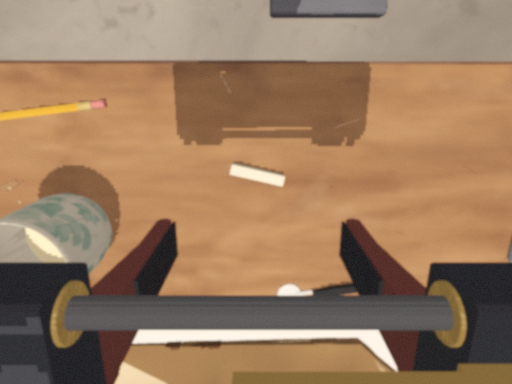

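The vise is square-ish to world y, with the wheel at (208,170) on the left, the moving jaw at (273,172) and the fixed jaw at (316,172). The blank runs from (231,170) to (285,182), and a cup stands at its lower left. I'll measure these.

```bash
python3 - <<'E'
from station import viewer
from h import *
import pickle
o=pickle.load(open("w.pkl","rb"))
s,P=o["b"];T=wristpose(P,s);im=cv2.imread("pics/w_b.png")
hsv=cv2.cvtColor(im,cv2.COLOR_BGR2HSV)
m=((hsv[...,2]>150)&(hsv[...,1]<80)).astype(np.uint8); m[:150]=0;m[200:]=0;m[:,:215]=0;m[:,300:]=0
cs,_=cv2.findContours(m,0,1);c=max(cs,key=cv2.contourArea);print(cv2.contourArea(c),cv2.boundingRect(c))
W=onplane(P,T,c[:,0,:],9)
r=cv2.minAreaRect(W[:,:2].astype(np.float32));print(r,cv2.boxPoints(r))
tp=viewer.camera_params("top");print("cup",onplane(tp,tp["pose"],(325,211),60),onplane(tp,tp["pose"],(325,232),0))
s,P=o["v"];T=wristpose(P,s);im=cv2.imread("pics/w_v.png")
g=cv2.resize(im[115:215,165:355],None,fx=4,fy=4,interpolation=cv2.INTER_CUBIC);cv2.imwrite("pics/vcrop.png",g)
hsv=cv2.cvtColor(im,cv2.COLOR_BGR2HSV)
m=((hsv[...,1]<45)&(hsv[...,2]>70)).astype(np.uint8);m[:110]=0;m[220:]=0;m[:,:160]=0;m[:,360:]=0
cs,_=cv2.findContours(m,0,1);c=max(cs,key=cv2.contourArea);print(cv2.contourArea(c),cv2.boundingRect(c))
W=onplane(P,T,c[:,0,:],10);r=cv2.minAreaRect(W[:,:2].astype(np.float32));print(r,cv2.boxPoints(r))
E
```

```text
634.0 (229, 163, 56, 24)
((470.6804504394531, -213.51431274414062), (52.820316314697266, 12.41069507598877), 76.57530212402344) [[ 458.513 -237.762]
 [ 470.585 -240.644]
 [ 482.848 -189.266]
 [ 470.776 -186.385]]
cup [[ 565.012 -385.247   60.   ]] [[ 513.709 -406.253    0.   ]]
12548.0 (175, 126, 168, 79)
((522.5950927734375, 132.7298583984375), (167.86013793945312, 82.18534851074219), 89.99235534667969) [[481.491  48.805]
 [563.677  48.794]
 [563.699 216.654]
 [481.514 216.665]]
```

View pics/vcrop.png

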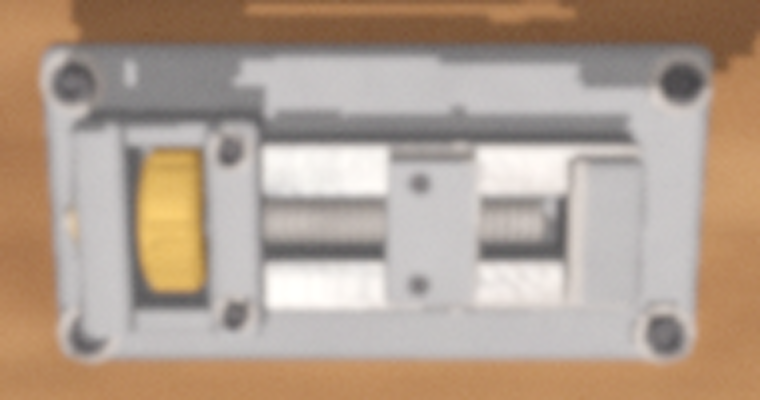

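```bash
python3 - <<'E'
import cv2
im=cv2.imread("pics/w_b.png");cv2.imwrite("pics/bcrop.png",cv2.resize(im[150:205,205:315],None,fx=6,fy=6,interpolation=3))
E
```

```text
(no output)
```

View pics/bcrop.png

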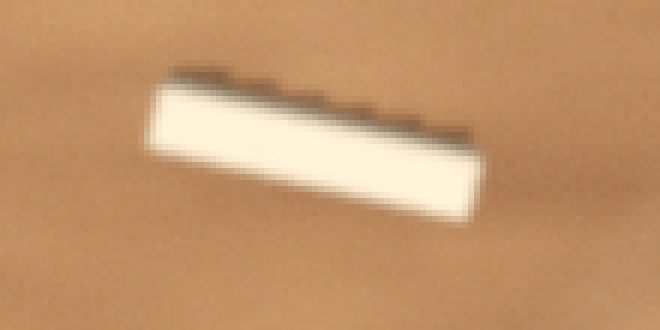

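```bash
python3 - <<'E'
from station import env,viewer
from h import *
import pickle
o=pickle.load(open("w.pkl","rb"))
s,P=o["v"];T=wristpose(P,s)
c=lambda u,v:(u/4+165-.375,v/4+115-.375)
f=lambda n,u,v,z:print(n,onplane(P,T,c(u,v),z)[0])
f("whL",137,220,36.5);f("whR",206,220,36.5)
f("mjL",388,230,36);f("mjR",475,230,36);f("fjFace",570,230,36);f("fjEnd",640,230,36)
f("mj near",430,157,36);f("mj far",430,308,36);f("head L",80,220,34.5);f("headR",262,220,34.5)
f("mj nearEdgeTop",430,148,36);
f("headnear",170,122,34.5);f("headfar",170,328,34.5)
f("boltTL",73,83,10);f("boltTR",682,83,10);f("boltBL",88,333,10);f("boltBR",665,333,10)
sp=viewer.camera_params("side");tp=viewer.camera_params("top")
print("jar",onplane(sp,sp["pose"],(303,288),0),onplane(tp,tp["pose"],(206,150),0), onplane(tp,tp["pose"],(212,162),0))
print(env.read_state()["qpos"])
for psi in np.radians([90,-90]):
  q=R.from_euler("z",psi)*R.from_quat([0,1,0,0]); print(psi,env.ik([523,166,150],q.as_quat()))
for a in (-13.4,166.6):
  q=R.from_euler("z",np.radians(a))*R.from_quat([0,1,0,0]); print(a,env.ik([472,-213.8,82],q.as_quat()))
E
```

```text
whL [519.859  75.871  36.5  ]
whR [519.862  92.275  36.5  ]
mjL [522.438 135.563  36.   ]
mjR [522.442 156.331  36.   ]
fjFace [522.447 179.01   36.   ]
fjEnd [522.45  195.722  36.   ]
mj near [504.801 145.382  36.   ]
mj far [541.913 145.817  36.   ]
head L [520.326  61.862  34.5  ]
headR [520.335 105.417  34.5  ]
mj nearEdgeTop [502.664 145.357  36.   ]
headnear [496.764  84.411  34.5  ]
headfar [547.483  82.234  34.5  ]
boltTL [490.8    56.684  10.   ]
boltTR [490.823 209.573  10.   ]
boltBL [556.795  56.479  10.   ]
boltBR [556.834 209.337  10.   ]
jar [[769.768 219.782   0.   ]] [[752.691 206.377   0.   ]] [[695.714 151.302   0.   ]]
[-0.45   0.37   1.919  0.     0.852 -2.022]
1.5707963267948966 None
-1.5707963267948966 [ 0.286  0.538  1.887 -0.     0.717  0.286]
-13.4 [-0.448  0.633  1.964 -0.     0.545 -1.785]
166.6 [-0.448  0.633  1.964 -0.     0.545  1.356]
```

Measured vise origin is about (523.3, 133, 0), with vise +x along world +y and zero yaw. The bolts, jaws and foot agree within about 1 mm. Wheel closing direction is world -x. The gap is about 22 mm, centred at y≈168. The visible near side shifts the blank slightly, so its centre is about (471.9,-213.8), turned 13.4°. I'll pick it up.

```bash
python3 - <<'E'
from station import env,viewer,set_gripper
from h import *
q=(R.from_euler("z",np.radians(166.6))*R.from_quat([0,1,0,0])).as_quat()
env.reach([471.9,-213.8,150],q); env.hold(0.2); s=env.read_state();print(s["tool_pos"],s["force"])
print(env.move_l([471.9,-213.8,83],rate=80,f_stop=8)); env.hold(0.2);s=env.read_state();print(s["tool_pos"],s["force"])
set_gripper(45); s=env.read_state();print(s["tool_pos"],s["force"],s["width"])
env.move_l([471.9,-213.8,200]);env.hold(.2);s=env.read_state();print(s["time_s"],s["tool_pos"],s["force"],s["width"])
cv2.imwrite("pics/grasp.png",viewer.camera("wrist"))
E
```

```text
[ 471.907 -213.804  150.034] [-1.051 -0.121 -0.796]
False
[ 472.164 -213.943   83.515] [-0.009  0.518  0.101]
[ 471.888 -213.814   83.009] [ 0.325 -0.206  0.41 ] 51.37820396817458
10.0167 [ 471.477 -213.611  199.057] [-0.549 -0.479 -0.464] 50.978162572946
```

View pics/grasp.png

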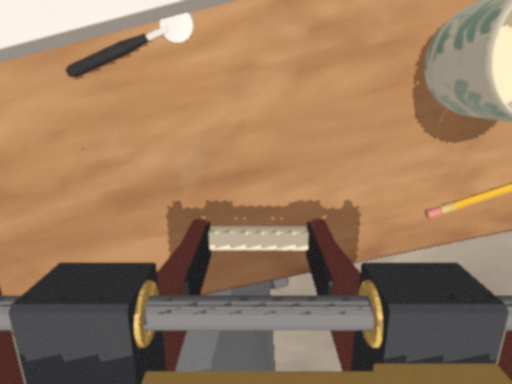

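The blank is held by both ends (width about 51 mm), rows 226–250, level. I'll check its offset in the tool frame.

```bash
python3 - <<'E'
from station import viewer
from h import *
im=cv2.imread("pics/grasp.png");cv2.imwrite("pics/gcrop.png",cv2.resize(im[215:260,190:330],None,fx=5,fy=5,interpolation=3))
P=viewer.camera_params("wrist");T=P["tool_from_camera"]
print(onplane(P,T,[(210,226),(309,226),(258,226),(258,249),(210,249),(309,249)],74),onplane(P,T,[(258,226)],83))
print(project(P,T,[[x,y,z] for x in(-5,5) for y in (-26,26) for z in (74,83)]))
E
```

```text
[[  8.631 -25.933  74.   ]
 [  8.583  24.543  74.   ]
 [  8.607  -1.458  74.   ]
 [ -4.322  -1.473  74.   ]
 [ -4.299 -26.473  74.   ]
 [ -4.347  25.087  74.   ]] [[ 4.762 -1.468 83.   ]]
[[210.963 250.218]
 [213.23  242.552]
 [310.699 250.134]
 [308.178 242.471]
 [210.165 232.557]
 [212.506 225.631]
 [311.547 232.469]
 [308.945 225.547]]
```

View pics/gcrop.png

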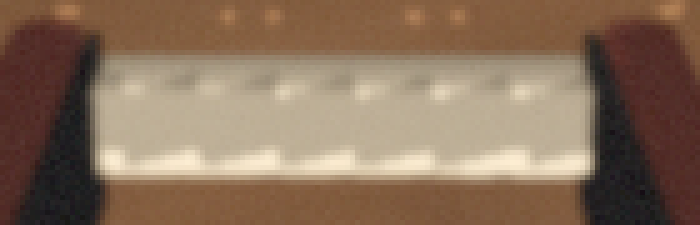

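The outline matches the expected rows 225.6–250.2, so the grasp is centred within 1 mm. Now to place it.

```bash
python3 - <<'E'
from station import env,viewer,set_gripper
from h import *
q=(R.from_euler("z",np.radians(-90))*R.from_quat([0,1,0,0])).as_quat()
env.reach([523.3,168,200],q)
env.move_l([523.3,168,132],rate=120);env.hold(.3)
s=env.read_state();print(s["time_s"],s["tool_pos"],s["force"],s["width"])
cv2.imwrite("pics/preplace.png",viewer.camera("wrist"))
E
```

```text
12.5167 [523.586 168.115 132.626] [-0.212  0.561  0.058] 51.27497005151435
```

View pics/preplace.png

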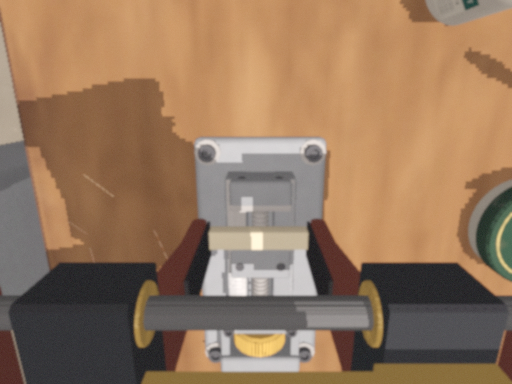

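The blank is held above the gap. The fixed jaw is at rows 172–208, the moving jaw is hidden behind the blank, and the wheel is at (260,343). I'll check the jaw face position from this view.

```bash
python3 - <<'E'
from station import env,viewer
from h import *
im=cv2.imread("pics/preplace.png");cv2.imwrite("pics/pcrop.png",cv2.resize(im[130:290,180:340],None,fx=4,fy=4,interpolation=3))
s=env.read_state();P=viewer.camera_params("wrist");T=wristpose(P,s)
print(project(P,T,[[523.3,133+46,36],[523.3,133+64,36],[523.3-18,133+46,36],[523.3+18,133+46,36],[523.3-18,133+64,36],[523.3+18,133+64,36],[523.3-42,218,10],[523.3+42,218,10],[523.3,135,36],[523.3,157,36]]))
E
```

```text
[[259.241 211.49 ]
 [259.239 181.333]
 [227.983 211.518]
 [290.501 211.461]
 [227.137 181.363]
 [291.343 181.302]
 [191.259 137.604]
 [326.957 137.468]
 [259.245 278.934]
 [259.243 246.262]]
```

View pics/pcrop.png

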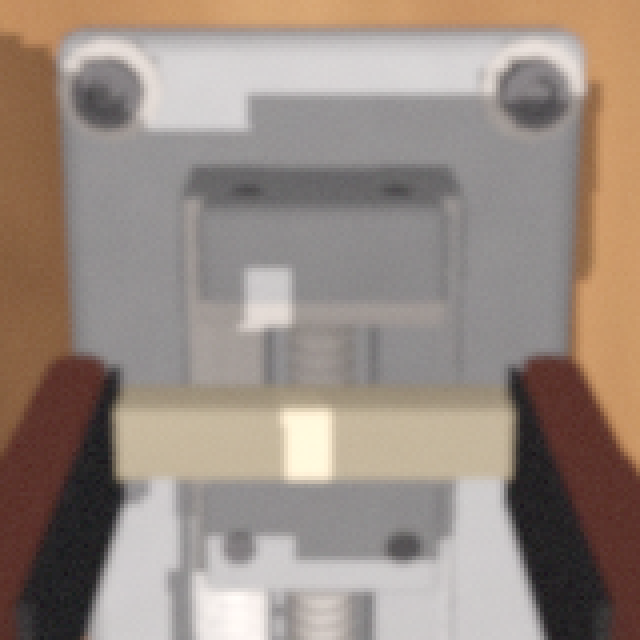

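Prediction and image agree: the fixed-jaw face is at row 211 and the jaw back edge at 278, with about 0.5 mm residual in x. I'll lower and release.

```bash
python3 - <<'E'
from station import env,viewer,set_gripper
from h import *
h=env.move_l([523.8,168,112.5],rate=30,f_stop=5);env.hold(.1)
s=env.read_state();print(h,s["time_s"],s["tool_pos"],s["force"],s["width"])
cv2.imwrite("pics/place.png",viewer.camera("wrist"))
E
```

```text
True 13.2833 [523.484 167.909 112.956] [-0.493 -0.507  5.316] 50.84640296992267
```

View pics/place.png

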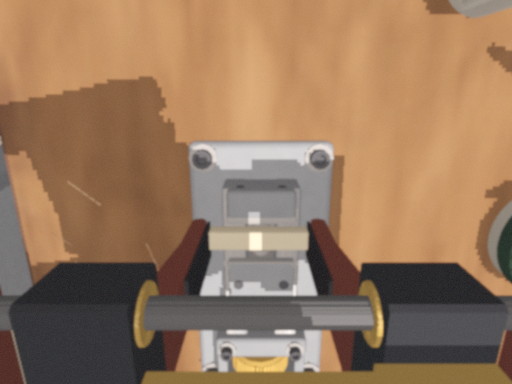

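It touched the bed at TCP z 112.96, against an expected 113. I'll release, back up and look.

```bash
python3 - <<'E'
from station import env,viewer,set_gripper
from h import *
set_gripper(60)
s=env.read_state();print(s["tool_pos"],s["force"],s["width"])
env.move_l([523.5,168,190],rate=120)
q=[0,1,0,0]
env.reach([500,133,190],q);env.hold(.1);s=env.read_state()
cv2.imwrite("pics/placed.png",viewer.camera("wrist"));print(s["time_s"],s["tool_pos"])
set_gripper(0);s=env.read_state();print(s["time_s"],s["width"])
cv2.imwrite("pics/closed.png",viewer.camera("wrist"))
E
```

```text
[523.051 167.8   112.467] [-0.457 -0.166  0.514] 60.28336005081377
16.05 [499.992 133.05  189.833]
17.0917 0.5243212101314444
```

View pics/placed.png

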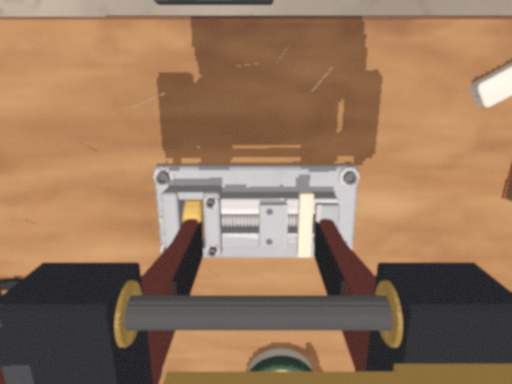

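View pics/closed.png

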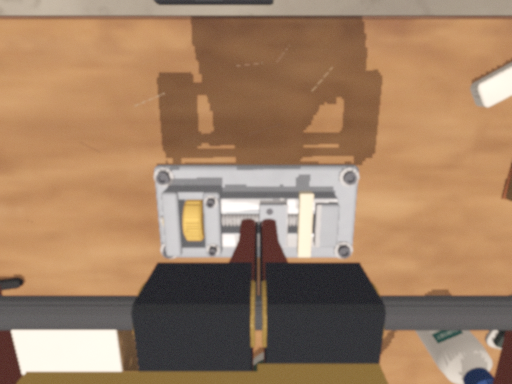

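The blank lies square in the gap at column 306, rows 193–255, and the closed fingertips are about 14 mm across, wheel at (193,221). I'll touch the wheel gently to learn the contact height and stiffness.

```bash
python3 - <<'E'
from station import env
from h import *
X=531.5;Y=83.3
env.reach([X,Y,150],[0,1,0,0]);env.move_l([X,Y,124],rate=80);env.hold(.3)
s=env.read_state();print(s["time_s"],s["tool_pos"],s["force"]);f0=s["force"]
h=env.move_l([X,Y,114],rate=10,f_stop=6)
for i in range(4):
    s=env.read_state();print(h,s["time_s"],s["tool_pos"],s["force"]-f0);env.hold(.05)
z=s["tool_pos"][2]
for dz in (.3,.6):
    env.move_l([X,Y,z-dz],rate=10,f_stop=8);env.hold(.1);s=env.read_state();print(dz,s["time_s"],s["tool_pos"],s["force"]-f0)
E
```

```text
18.3 [531.679  83.342 124.333] [ 0.681  1.193 -0.183]
True 18.9667 [531.542  83.288 117.814] [-1.422 -1.321  6.329]
True 19.0167 [531.547  83.309 117.852] [-2.113 -0.364  6.143]
True 19.0667 [531.518  83.289 117.834] [-1.423 -1.168  6.426]
True 19.1167 [531.53   83.313 117.845] [-1.977 -0.419  6.346]
0.3 19.5167 [531.6    83.321 117.853] [-1.788 -1.48   5.768]
0.6 19.8667 [531.606  83.325 117.768] [-2.908 -1.619  8.242]
```

Contact is at TCP z≈117.85, with a stiffness of about 8 N/mm. I'll do the first force-regulated stroke toward -x.

```bash
cat > stroke.py <<'E'
from station import env
from h import *
Y=83.3; XC=523.6; ZC=[117.8]
def stroke(a=9,b=-9,seg=2.0,F=10,verbose=True,rate=14):
    env.move_l([XC+a,Y,ZC[0]+3.5],rate=100);env.hold(.15)
    f0=np.mean([env.read_state()["force"]],axis=0)
    h=env.move_l([XC+a,Y,ZC[0]-4],rate=12,f_stop=7)
    s=env.read_state();z=s["tool_pos"][2]-.4
    if not h: print("no contact");return
    n=int(round((a-b)/seg));log=[]
    for i in range(1,n+1):
        env.move_l([XC+a+(b-a)*i/n,Y,z],rate=rate,f_stop=10)
        s=env.read_state();f=s["force"]-f0;log.append([s["tool_pos"][0]-XC,s["tool_pos"][2],*f])
        z+=np.clip(-(F-f[2])/8*.7,-.6,1.0)
    p=s["tool_pos"];ZC[0]=p[2]
    env.move_l([p[0],Y,p[2]+4],rate=100)
    if verbose: print(s["time_s"]);print(np.array(log))
    return np.array(log)
E
python3 - <<'E'
from stroke import *
from station import viewer
stroke()
env.move_l([500,83.3,140]);
cv2.imwrite("pics/s1.png",viewer.camera("wrist"))
E
```

```text
23.3
[[  8.098 117.876   3.122   0.449   4.456]
 [  6.446 117.726   2.411  -1.067   8.817]
 [  4.475 117.659   3.507  -0.956   8.658]
 [  2.554 117.611   2.054  -0.128   7.757]
 [  0.757 117.549   2.072  -1.135  10.331]
 [ -1.277 117.562   2.295  -0.345   9.932]
 [ -3.245 117.543   2.612  -0.886  10.018]
 [ -5.177 117.564   1.543  -0.276   8.693]
 [ -7.124 117.508   2.535  -0.403  10.727]]
```

View pics/s1.png

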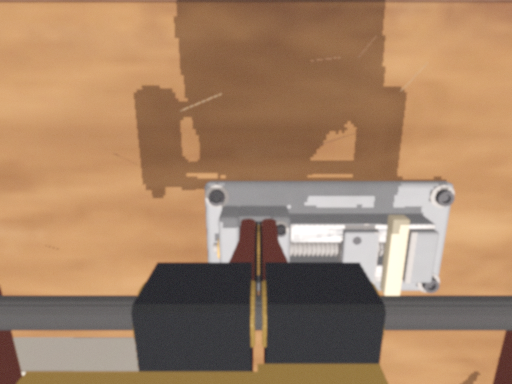

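The stroke drove the wheel: drag was about 2.5 N, and the jaw's right edge is now at column 378, close to the blank at 388. I'll continue.

```bash
python3 - <<'E'
from stroke import *
from station import viewer
ZC[0]=117.7
for i in range(3):
    l=stroke(verbose=False,rate=18); print(env.read_state()["time_s"],l[:,2:5:2].T,ZC)
env.move_l([500,120,145]);
cv2.imwrite("pics/s4.png",viewer.camera("wrist"))
E
```

```text
27.5917 [[ 2.062  2.415  3.08   3.939  2.442  3.603  2.608  3.597  3.428]
 [ 5.622  7.454  8.558 10.965 10.36  10.943 10.748  9.972 10.532]] [np.float64(117.98769272263432)]
31.0333 [[ 1.963  2.319  4.306  3.928  2.638  2.28   3.17   3.259  2.296]
 [ 4.74   7.353  9.306 10.887 10.912 10.681 11.603  9.699 10.954]] [np.float64(118.61855503922534)]
34.475 [[ 1.816  2.137  2.601  2.442  2.797  3.725  2.324  2.805  2.811]
 [ 5.224  8.713  8.489 10.291 10.77  10.454 10.194 11.01  10.211]] [np.float64(119.1883455782454)]
```

View pics/s4.png

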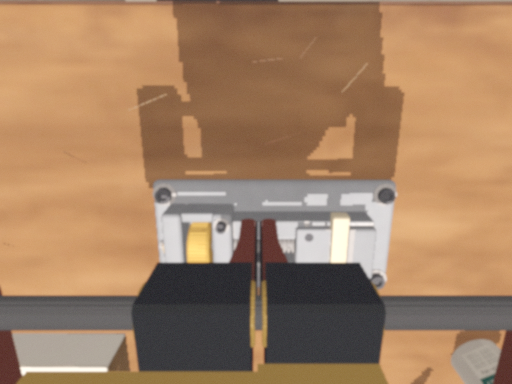

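The jaw is now close to the blank (329 vs 332) and drag is still about 3 N, so it isn't tight. More strokes.

```bash
python3 - <<'E'
from stroke import *
from station import viewer
ZC[0]=119.2
for i in range(3):
    l=stroke(verbose=False,rate=18); print(env.read_state()["time_s"],l[:,2:5:2].T,ZC)
    if np.median(l[3:,2])>4.5: break
env.move_l([500,120,145]);
cv2.imwrite("pics/s7.png",viewer.camera("wrist"))
E
```

```text
38.8167 [[ 1.412  1.986  2.246  1.607  2.12   4.215  4.909  4.327  4.641]
 [ 4.858  8.499 10.22   9.629  9.421  7.667  8.382  9.135  9.678]] [np.float64(119.33425912690885)]
42.2583 [[ 2.775  5.178  5.465  4.864  5.279  6.463  6.109  5.355  5.921]
 [ 5.173  6.849  7.984  8.406  8.558 10.278 10.517  8.852  9.75 ]] [np.float64(119.34976417858007)]
```

View pics/s7.png

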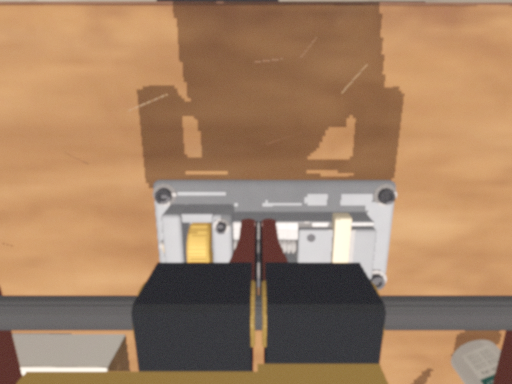

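Drag rose from about 3 N to 5–6 N and the tip height stayed constant, so the wheel has stalled with the blank against both jaws. I'll do one confirming stroke at about 11 N, then retreat and inspect.

```bash
python3 - <<'E'
from stroke import *
from station import viewer
ZC[0]=119.35
l=stroke(a=8,b=-6,F=11,rate=16); 
env.move_l([520,83.3,200]);env.move_l([455,140,250])
env.hold(.3);s=env.read_state();print(s["time_s"],s["tool_pos"],s["force"])
import pickle;pickle.dump(s,open("fin.pkl","wb"))
im=viewer.camera("wrist");cv2.imwrite("pics/fin.png",im);cv2.imwrite("pics/fincrop.png",cv2.resize(im[180:300,140:350],None,fx=3.5,fy=3.5,interpolation=3))
t=viewer.camera("top");t0=cv2.imread("pics/top0.png");cv2.imwrite("pics/fintop.png",np.hstack([cv2.resize(a[130:270,120:320],None,fx=2,fy=2) for a in(t0,t)]))
E
```

```text
45.9417
[[  6.823 119.489   1.642   0.609   5.833]
 [  5.903 119.472   3.933  -0.509   7.272]
 [  4.444 119.437   4.514  -0.545   7.512]
 [  2.92  119.36    3.938  -0.222   9.942]
 [  1.017 119.357   5.661  -0.035   9.958]
 [ -0.756 119.327   5.772   0.188   9.576]
 [ -2.514 119.304   6.149   0.353  10.545]]
47.9667 [455.2   139.652 249.637] [0.145 0.062 0.875]
```

View pics/fin.png

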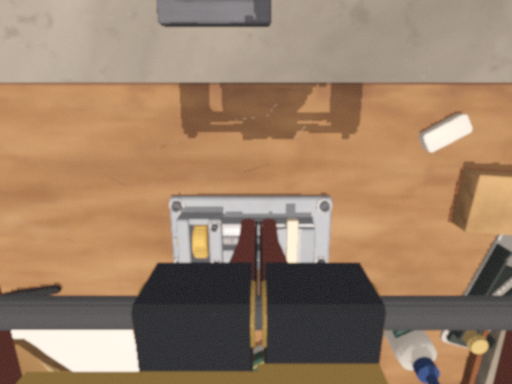

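View pics/fincrop.png

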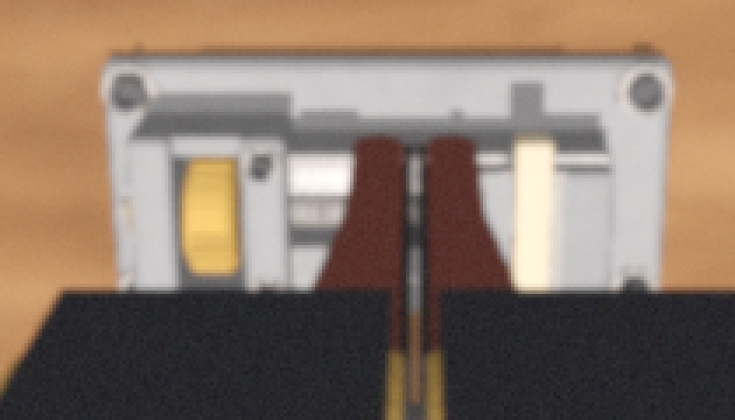

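View pics/fintop.png

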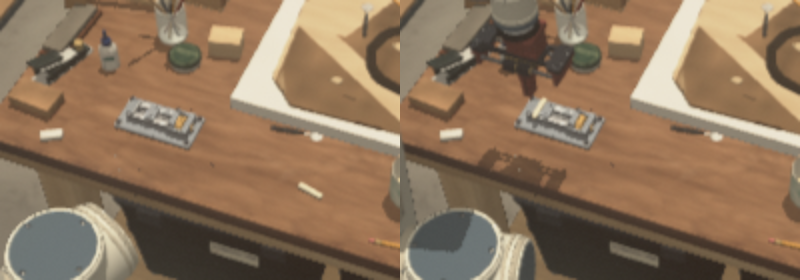

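The blank sits square beside the fixed jaw, and the bystanders look unmoved. The finger hides the moving jaw here, so I'll take one unobstructed picture to check the grip.

```bash
python3 - <<'E'
from station import env,viewer
from h import *
env.reach([525,150,240],[0,1,0,0]);env.hold(.3);s=env.read_state()
im=viewer.camera("wrist");print(s["time_s"],s["tool_pos"],s["force"])
cv2.imwrite("pics/fin2.png",cv2.resize(im[100:225,130:350],None,fx=3.5,fy=3.5,interpolation=3))
P=viewer.camera_params("wrist");T=wristpose(P,s)
hsv=cv2.cvtColor(im,cv2.COLOR_BGR2HSV)
m=((hsv[...,2]>200)&(hsv[...,1]>15)&(hsv[...,1]<80)).astype(np.uint8);m[:110]=0;m[215:]=0;m[:,:240]=0;m[:,330:]=0
c=max(cv2.findContours(m,0,1)[0],key=cv2.contourArea);print(cv2.boundingRect(c))
r=cv2.minAreaRect(onplane(P,T,c[:,0,:],39)[:,:2].astype(np.float32));print(r)
E
```

```text
48.7583 [524.292 149.933 240.199] [-0.583  0.15  -0.349]
(277, 158, 16, 49)
((525.7294921875, 174.74453735351562), (13.066770553588867, 44.438270568847656), 89.50872802734375)
```

View pics/fin2.png

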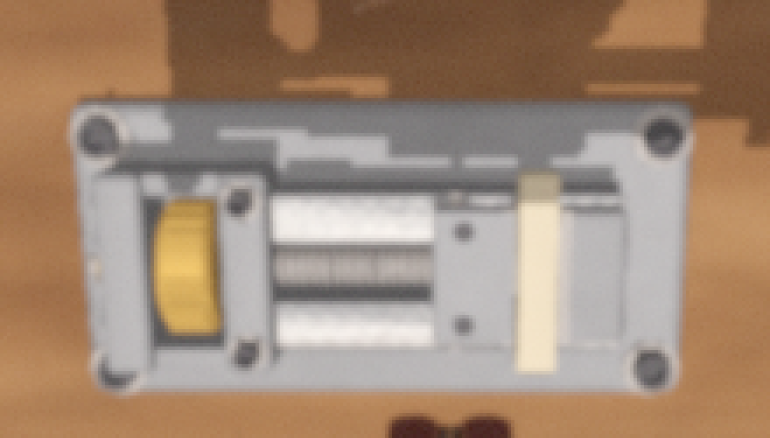

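The blank is clamped between both jaw faces, square and centred to within about 2 mm, and the arm is clear. I'll hand in.

```bash
python3 - <<'E'
from station import env,set_gripper,workorder
set_gripper(30);env.hold(.2);print(env.read_state()["time_s"]);print(workorder.sign_off())
E
```

```text
49.6583
the job is handed in; nothing more can be done
None
```

The nut blank is clamped in the vise, and I handed the job in at 49.7 s. `sign_off` gave no verdict.

**Placing:** I picked the blank up by its ends and lowered it into the middle of the gap of about 22 mm. It touched the bed at the expected height, and I let go.

**Closing the jaw:** I rolled the wheel toward the vise's +y with the closed fingertips, in seven strokes of about 14 to 18 mm. The highest downward force I read was about 11.6 N, against the 25 N limit. Drag along the rim was about 2.5–3.5 N while the jaw moved. It rose to about 5–6 N, then stayed there over two more strokes while the fingertip slipped, so the wheel had stalled. By the figures you gave, that is roughly 12–17 N of grip, but I could not measure grip directly.

**Last checks:**
- The final picture shows the blank between both jaw faces, within about 0.5° of square and centred within about 2 mm.
- The colour mask on that picture read the blank as 44 mm long instead of 52 mm, because its shaded end dropped out. I judged the centring from the visible overhang past the jaws instead.
- The bystanders in view looked unmoved; I did not measure them. At hand-in the arm was well clear of the vise.

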